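# Switch the dowel sorter to its other tray and feed a dowel

## Robot

A 6-joint arm with a two-finger parallel gripper is mounted at the origin on the work surface; the furniture and walls round the work are solid. World frame = base frame: x ahead of the robot, y to its left, z up, the work surface at z = 0. Lengths are in m, angles in rad, forces in N, time in s.
With the tool pointing down it reaches from about 0.35 to 0.775 m from the base axis. Payload 7.3 kg.
Tool frame: the origin (TCP) lies midway between the tips of the shut fingers; the grasp point (between the pads) lies 19 mm behind it; z points along the fingers, y is the line along which they close (so a half turn about z gives the same grasp; the last joint's range is limited). The gripper opens to 92 mm and grips with 3 to 60 N. Pads are 19 mm wide; open, the fingers measure 130 mm over their backs; the gripper's body (75 mm by 190 mm) begins 47 mm behind the grasp point.
Start: joints at [-1.442, 0.342, 1.524, -0, 1.275, -0.146], TCP at [0.142, -0.505, 0.227] pointing down, gripper open.
Joint ranges: [-2.53, 2.53], [-0.77, 2.02], [0.04, 2.7], [-1, 4.14], [0.28, 2.66], [-3.11, 3.11]. Speed limits (rad/s): [2.57, 2.57, 3.14, 3.14, 3.14, 3.14].

## Interface

Orientations are given as [roll, pitch, yaw] about the fixed x, y, z axes, in that order (R = Rz(yaw) Ry(pitch) Rx(roll)).
In Python, from cell import monitor, vision, workorder gives the robot as it stands.
- The arm moves only by the tool move_arm, never from a script. Its argument "rows" is a list of rows, each a list of 5 numbers: the shift along the world's x, y, z in mm, then the turn about the world's z in rad, then the closure, from -1 (fully open) to 1 (shut). A call has 1 to 12 rows; each row shifts and turns the commanded pose from where the row before left it; what a row does not reach is not made up. A row lasts 1/10 s, in which the tool goes at most 50 mm and 8.59 degrees, less where a joint would pass 70% of its speed; a pose out of reach is approached as far as the arm can. A call is refused whole if a number of a shift passes 50 or a number of a turn 0.15, either way. A call with a gripper value outside its range is refused whole. The fingers move at their own pace and stop on an object; "newtons" is the grip in N (left out, the last holds). Time passes only in rows, so rows that do not move let the fingers close. It gives the time, the measured TCP pose, the force, the opening and the grip force at its end, in the units of the state.
- monitor.observe(): the state, without advancing time (a new reading comes with each control period).
- vision.read_camera(name): name is "side" or "top" or "wrist"; returns the picture (420x560x3 uint8, red, green, blue); there is no depth.
- vision.get_calibration(name): a dict with "K" (3x3 intrinsics, pixels), "T" (4x4, takes a point from camera to world coordinates); the wrist camera has in their place "mount" (4x4, takes a point from camera to tool coordinates, whose origin is the TCP and whose axes are the flange's). Camera axes: x right, y up, looking along -z (the intrinsics and any distortion apply to the point x, -y, -z); pixel columns grow to the right and rows downward; lengths in m; the calibration is good to about 2 mm. A picture is of the moment at which its call begins: read the wrist's pose just before it. get_calibration takes no time and is no camera call.
- workorder.hand_in(): hands the job in; it is judged then, once.
The state is a dict: "time": time; "qpos": joint angles; "qvel": joint speeds; "joint_efforts": joint torques, N m; "tool_pos": TCP position; "tool_rot": TCP orientation; "contact_force": force on the tool from outside, world axes, zero at the start; "torque": the same for the moment, N m; "opening": finger opening in m; "grip_force": force on a finger pad.
Only numpy, scipy, OpenCV 4.12 (cv2) and the standard library are available. Lean on these libraries where they do the work, as an engineer would, in place of code of your own. Each camera call takes 0.05 s, during which the arm holds its last target. There are 200 camera calls.

## Task

The tilting gate of the dowel sorter is tipped towards one of its two catch trays. Press the raised end of the gate down with your fingertips so that it rocks over to the other side and stays there, and only then push the dowel waiting in the feed groove forward onto the gate, so that it rolls down into the other tray. Grasp and lift nothing, and leave the star knob and the wood block on the bench beside the sorter where they are.

Things in the scene. Friction and masses are not known exactly. Their poses are not given: they have to be found in the camera images.
- sorter: Fixed plywood dowel sorter, 352 mm wide (y), x -148 to 89 mm. Origin on the bench top under the rear face of its front plate (plate x -12 to 0, top at 98 mm); x points away from the robot, from feed groove to gate, y left along the gate, z up. In front of the plate the feed groove along x at y = 0; behind it the tilting gate, x 3 to 75 mm; off each gate end an open tray, outer wall 78 mm high.
- feed_mouth (a point): Middle of the feed groove's floor at its rear end, where it opens onto the gate: x = 0, y = 0, z = 90 mm in the sorter's frame. The groove is level, runs along x from -144 to 0 mm, is 36 mm wide between rails 11 mm high (rail tops 101 mm above the bench), and open at both ends.
- gate (a joint): Tilt of the gate, a wooden seesaw deck hinged along the sorter's x axis 45 mm above the bench. 0 = level; it rests at a stop, -0.22 or +0.22 rad. +0.22: left (+y) end raised, parts roll to the right tray; -0.22: right end raised, parts roll to the left tray. Top-heavy: once past level it falls to the other stop and stays. Under 1 N near an end moves it.
- gate_left (a point): Point on the top face of the gate's deck, 65 mm to the left (+y) of the hinge and midway across (x = 36 mm); moves with the gate. The deck's top is 40 mm above the hinge axis, 170 mm along y; free width x = 3 to 70 mm, then the gate's rear wall, 28 mm high.
- gate_right (a point): The same point 65 mm to the right (-y) of the hinge.
- tray_left (a point): Middle of the floor of the left (+y) tray, 12 mm above the bench; the inside is 78 mm (y) by 76 mm (x). Axes as the sorter's.
- tray_right (a point): The same of the right (-y) tray.
- dowel: Loose wooden dowel, 32 mm in diameter, 50 mm long, about 40 g, lying in the feed groove. Origin at its centre; its x axis is its own axis, along the groove at the start. Pushed forward, it drops about 4 mm onto the gate and rolls to the gate's low end once its trailing end is past the feed mouth (its leading end then has 20 mm to go to the gate's rear wall).
- star_knob: Loose black star knob, 44 mm wide, 46 mm high, standing on the bench; bystander. Origin under its middle.
- offcut_block: Loose wood block, 60x90x45 mm; bystander. Origin under its middle.
Things that resemble listed ones, but are neither listed nor needed, are in the scene too. Of the things like the dowel, leave any that is white; of the rest the smaller one is meant.

How it is judged:
On the way:
1. the gate is rocked over and rests at its other stop while the dowel still waits in the feed groove (distance of gate_left from where it was at the start of the episode above 0.02 m and (value of joint gate below -0.18 rad or value of joint gate above 0.18 rad) and x of dowel in the frame of sorter below -0.015 m), for 0.2 s.
At the end, for the whole second after the job is handed in: The gate rests within 0.04 rad of the stop opposite to the one it started at, and the dowel lies at rest in the tray on the gate's low side: its centre within 42 mm of the tray's middle along x and y and less than 40 mm above the tray floor (distance of gate_left from where it was at the start of the episode above 0.02 m and ((value of joint gate below -0.18 rad and x of dowel in the frame of tray_left between -0.042 and 0.042 m and y of dowel in the frame of tray_left between -0.042 and 0.042 m and z of dowel in the frame of tray_left below 0.04 m) or (value of joint gate above 0.18 rad and x of dowel in the frame of tray_right between -0.042 and 0.042 m and y of dowel in the frame of tray_right between -0.042 and 0.042 m and z of dowel in the frame of tray_right below 0.04 m)) and linear speed of dowel below 0.03 m/s); the robot touches nothing.
It fails at once if the dowel is lifted out of the groove (its centre more than 24 mm above where it lay) (height (world z) of dowel above 0.13 m).
It fails at once if the star knob is moved by more than 20 mm (distance of star_knob from where it was at the start of the episode above 0.02 m).
It fails at once if the wood block is moved by more than 20 mm (distance of offcut_block from where it was at the start of the episode above 0.02 m).
It also fails if it takes over 45 s, if anything falls off the work surface, if the arm or the gripper's body presses on something with over 40 N, if the wrist force passes 120 N, or if a joint passes its speed limit or range.

## Working session

There is one attempt and no reset: what is moved stays moved. The work goes in short steps, Python scripts to look and compute and a tool call to move; the robot and the scene stay as the last step left them, time stands still between calls to the robot, and variables do not carry over. Pictures are saved under pics/ and viewed, at most 10 in all, crops included, and the job is handed in when it is done.

Besides the shell and the picture viewer there is one more tool, called by a JSON object that holds its "fn" and its "kwargs". move_arm: Moves the arm, as the interface text tells. Its arguments: {"type":"object","properties":{"rows":{"type":"array","items":{"type":"array","items":{"type":"number"}}},"newtons":{"type":"number"}},"required":["rows"]}

```bash
mkdir -p pics
python3 - <<'E'
from cell import monitor, vision
import cv2,numpy as np
print(monitor.observe())
for n in("side","top"):
    cv2.imwrite(f"pics/{n}0.png",vision.read_camera(n)[:,:,::-1]); c=vision.get_calibration(n);print(n,c)
E
```

```text
{'time': 0.0, 'qpos': array([-1.44199531e+00,  3.42714470e-01,  1.52502013e+00, -2.19107598e-05,
        1.27541237e+00, -1.45985064e-01]), 'qvel': array([ 0.0003141 ,  0.00026062,  0.00084742, -0.0016102 , -0.00078211,
        0.00043233]), 'joint_efforts': array([ 2.49384168e-03, -4.31240773e+01, -2.44221818e+01,  7.18382397e-02,
        5.60151483e-02, -1.67028834e-04]), 'tool_pos': array([ 0.14242274, -0.50488205,  0.22604817]), 'tool_rot': array([-3.14005182e+00, -2.05373211e-04,  2.74792316e-01]), 'contact_force': array([ 0.34602588,  0.16081013, -0.3224259 ]), 'torque': array([-0.00653632,  0.00894339,  0.01289216]), 'grip_force': 0.0, 'opening': 0.09165982397227061}
side {'K': array([[402.73803858,   0.        , 279.49504464],
       [  0.        , 402.73803858, 212.20685999],
       [  0.        ,   0.        ,   1.        ]]), 'T': array([[-0.86858473,  0.2036042 , -0.45178082,  0.01472224],
       [-0.49533845, -0.33068826,  0.80329639,  1.08015046],
       [ 0.01415591,  0.92151539,  0.38808376,  0.50384489],
       [ 0.        ,  0.        ,  0.        ,  1.        ]])}
top {'K': array([[412.64134112,   0.        , 280.11230923],
       [  0.        , 412.64134112, 208.79689247],
       [  0.        ,   0.        ,   1.        ]]), 'T': array([[ 0.02713577,  0.99429697, -0.10313674,  0.38166607],
       [-0.99949182,  0.02526085, -0.01944215,  0.25670126],
       [-0.01672595,  0.1036119 ,  0.99447716,  0.96943928],
       [ 0.        ,  0.        ,  0.        ,  1.        ]])}
```

View pics/top0.png

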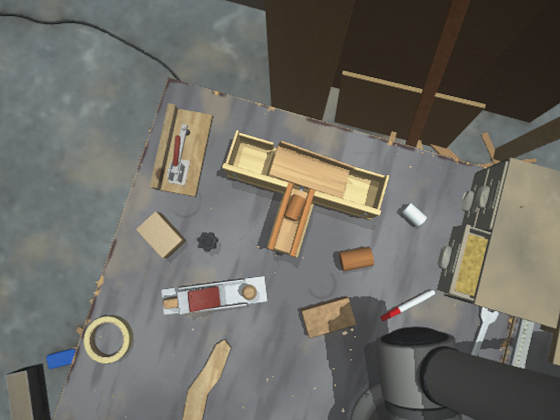

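View pics/side0.png

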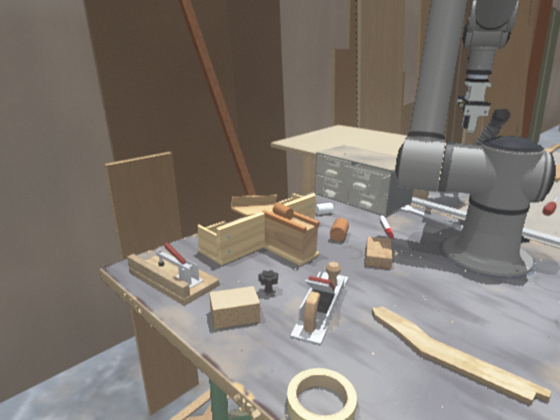

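Top view: the sorter spans (222,160)–(388,200), with the groove running from (283,250) up to (298,187) and the dowel in it at about (297,207). The knob is at (208,241) and the block at (160,235). I'll zoom in to get the corners and the tilt.

Run:
```python
import cv2
a=cv2.imread("pics/top0.png")[120:265,210:400]; cv2.imwrite("pics/tc.png",cv2.resize(a,None,fx=4.1,fy=4.1,interpolation=cv2.INTER_CUBIC))
a=cv2.imread("pics/side0.png")[185:275,190:330]; cv2.imwrite("pics/sc.png",cv2.resize(a,None,fx=5.5,fy=5.5,interpolation=cv2.INTER_CUBIC))
```

```text
(no output)
```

View pics/tc.png

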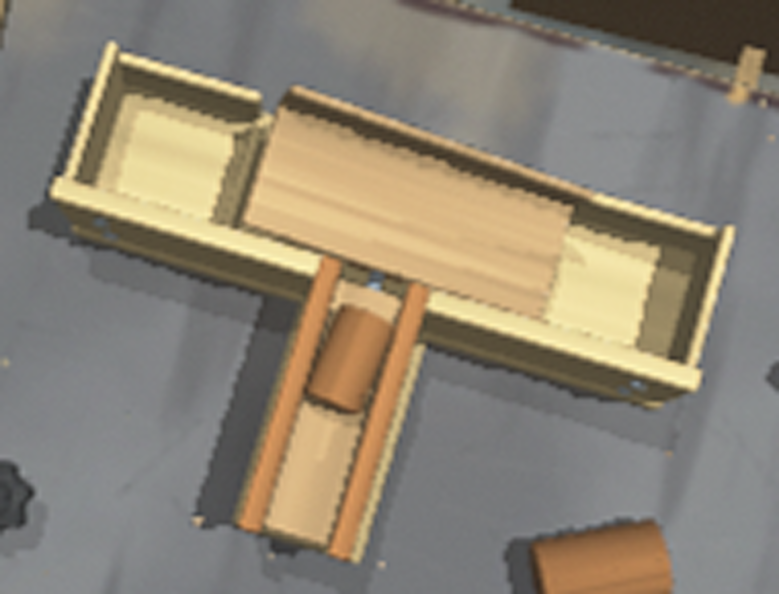

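View pics/sc.png

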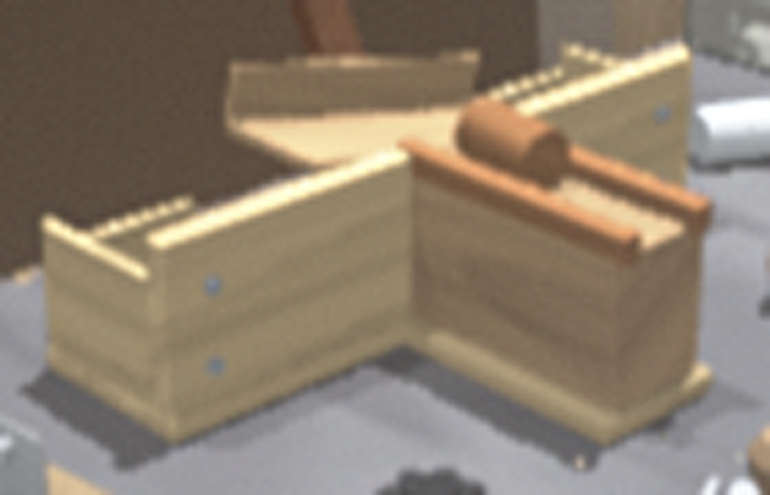

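The side view shows the left (+y) end of the gate raised above the plate, so the gate is at +0.22: press the left end, and the dowel goes to the left tray. In the top crop, the plate's front top corners are at about (56,197) and (694,390), and the groove's front rail corners at (240,526) and (353,558). The dowel spans roughly (345,308) to (335,410).

```bash
cat > h.py <<'E'
import numpy as np
from cell import vision
def cast(n,uv,z):
    c=vision.get_calibration(n);K,T=c["K"],c["T"]
    d=T[:3,:3]@np.array([(uv[0]-K[0,2])/K[0,0],-(uv[1]-K[1,2])/K[1,1],-1]); o=T[:3,3]
    return o+d*(z-o[2])/d[2]
E
python3 - <<'E'
from h import *
cr=lambda u,v:(210+(u+.5)/4.1-.5,120+(v+.5)/4.1-.5)
P=[cast("top",cr(*p),z)[:2] for p,z in [((56,197),.098),((694,390),.098),((240,526),.101),((353,558),.101),((65,180),.098),((700,372),.098)]]
P=np.array(P);print(P.round(4))
# sorter coords; rail outer half-width unknown -> use mid
S=np.array([[-.012,.176],[-.012,-.176],[-.144,0],[0,.176],[0,-.176]])
Q=np.array([P[0],P[1],(P[2]+P[3])/2,P[4],P[5]])
A=S-S.mean(0);B=Q-Q.mean(0)
th=np.arctan2((A[:,0]*B[:,1]-A[:,1]*B[:,0]).sum(),(A*B).sum());R=np.array([[np.cos(th),-np.sin(th)],[np.sin(th),np.cos(th)]])
t=Q.mean(0)-R@S.mean(0);print(th,t,"res mm",((S@R.T+t-Q)*1e3).round(1).tolist())
for p in [(345,308),(335,410)]:
    print("dowel end",R.T@(cast("top",cr(*p),.106+ .012)[:2]-t))
# side check of rail tops
f=lambda u,v:(190+(u+.5)/5.5-.5,185+(v+.5)/5.5-.5)
for p,z in [((632,258),.101),((705,215),.101),((155,243),.098),((688,50),.098)]: print("side",R.T@(cast("side",f(*p),z)[:2]-t))
for s in [(.036,.065),(.036,.075),(-.2,0),(-.1,0),(0,0)]: print(s,R@s+t)
print("knob",cast("top",(208,241),.03),"block",cast("top",(160,235),.045))
E
```

```text
[[0.5578 0.3984]
 [0.4647 0.0648]
 [0.3887 0.2965]
 [0.374  0.2384]
 [0.567  0.394 ]
 [0.4741 0.0618]]
-0.2726215075527499 [0.52136389 0.22823469] res mm [[-0.6, 2.6], [-2.3, -2.9], [1.4, -0.4], [1.7, 3.7], [-0.1, -3.0]]
dowel end [-0.02520592  0.01112018]
dowel end [-0.07633744  0.00078057]
side [-0.16249892  0.04571098]
side [-0.15504432 -0.01050512]
side [-0.00884533  0.17958438]
side [-0.00677016 -0.17160658]
(0.036, 0.065) [0.57353606 0.28114088]
(0.036, 0.075) [0.57622863 0.29077156]
(-0.2, 0) [0.32875022 0.2820861 ]
(-0.1, 0) [0.42505706 0.25516039]
(0, 0) [0.52136389 0.22823469]
knob [0.40121176 0.43726989 0.03      ] block [0.41145341 0.54323427 0.045     ]
```

```bash
python3 - <<'E'
from h import *
T=vision.get_calibration("side");K=T["K"];M=np.linalg.inv(T["T"])
def proj(n,p):
    c=vision.get_calibration(n);q=np.linalg.inv(c["T"])@np.r_[p,1];K=c["K"];return K[0,0]*q[0]/-q[2]+K[0,2],-K[1,1]*q[1]/-q[2]+K[1,2]
print("tcp in side",proj("side",[.142,-.505,.226]), "top",proj("top",[.142,-.505,.226]))
for uv in [(390,209),(317,180)]:
    b=cast("side",uv,0);print("bottom",b,[(z,np.round(proj("side",[b[0],b[1],z]))) for z in (.05,.1,.15)])
for z in (0,.1,.15): print(z,[cast("top",p,z)[:2].round(3) for p in [(510,158),(475,300),(445,295)]])
E
python3 - <<'E'
import cv2
a=cv2.imread("pics/side0.png")[80:280,260:560]; cv2.imwrite("pics/s2.png",cv2.resize(a,None,fx=2.6,fy=2.6,interpolation=cv2.INTER_CUBIC))
E
```

```text
tcp in side (np.float64(467.24908784894296), np.float64(129.88677411343403)) top (np.float64(732.5194181249265), np.float64(406.0762486101795))
bottom [ 0.3022679  -0.17904444  0.        ] [(0.05, array([392., 195.])), (0.1, array([394., 180.])), (0.15, array([396., 165.]))]
bottom [ 0.63782687 -0.32943693  0.        ] [(0.05, array([318., 168.])), (0.1, array([318., 156.])), (0.15, array([319., 143.]))]
0 [array([ 0.617, -0.266]), array([ 0.284, -0.177]), array([ 0.293, -0.108])]
0.1 [array([ 0.593, -0.212]), array([ 0.294, -0.132]), array([ 0.302, -0.071])]
0.15 [array([ 0.581, -0.185]), array([ 0.299, -0.11 ]), array([ 0.307, -0.052])]
```

View pics/s2.png

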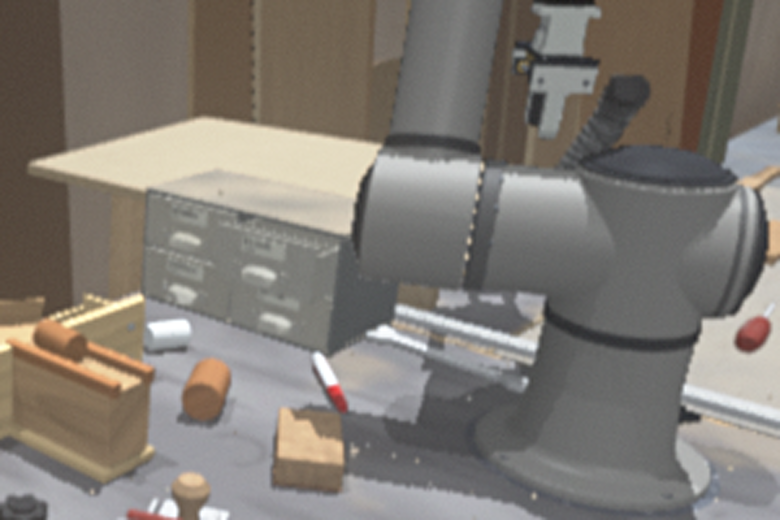

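The cabinet beyond is about 0.13 m high, spanning x 0.3–0.64 at y < -0.18. I'll go over it at z ≈ 0.33 with the fingers shut.

{"fn": "move_arm", "kwargs": {"rows": [[0,0,50,0,1],[0,0,50,0,1],[25,42,0,0.1,1],[25,42,0,0.1,1],[25,42,0,0.1,1],[25,42,0,0.1,1],[25,42,0,0.1,1],[25,42,0,0.1,1],[25,42,0,0.1,1],[25,42,0,0.1,1],[25,42,0,0.1,1],[25,42,0,0.1,1]], "newtons": 20}}

```text
time: 1.3
tool_pos: [0.3929, -0.0833, 0.3267]
tool_rot: [3.141, 0.0, 1.279]
contact_force: [1.0, -1.8, 0.4]
opening: 0.002
grip_force: 0.0
```

{"fn": "move_arm", "kwargs": {"rows": [[20,40,0,0.02,1],[20,40,0,0,1],[20,40,0,0,1],[20,40,0,0,1],[20,40,0,0,1],[20,40,0,0,1],[20,40,0,0,1],[20,40,0,0,1],[20,40,0,0,1],[0,0,-50,0,1],[0,0,-50,0,1],[0,0,-50,0,1]]}}

```text
time: 2.5
tool_pos: [0.5721, 0.2751, 0.1744]
tool_rot: [-3.141, 0.0, 1.296]
contact_force: [0.9, 0.6, -0.6]
opening: 0.0003
grip_force: 0.0
```

Run:
```python
from cell import monitor, vision
import cv2
print(monitor.observe()["tool_pos"],monitor.observe()["tool_rot"])
a=cv2.resize(vision.read_camera("side")[185:275,190:330,::-1],(560,360),interpolation=cv2.INTER_CUBIC)
b=cv2.resize(vision.read_camera("top")[120:265,210:400,::-1],(472,360),interpolation=cv2.INTER_CUBIC)
cv2.imwrite("pics/m1.png",cv2.resize(cv2.hconcat([a,b]),(800,279)))
```

```text
[0.5720768  0.27511394 0.17441118] [-3.14138482e+00  2.44735838e-04  1.29568107e+00]
```

View pics/m1.png

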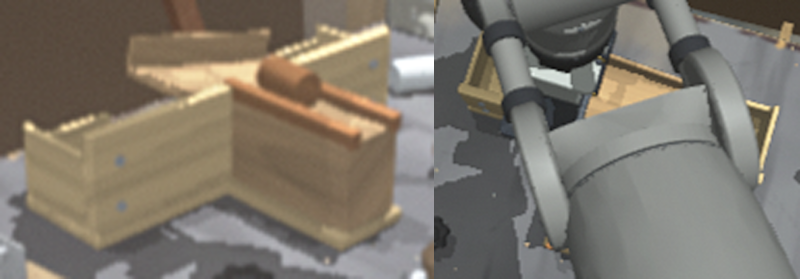

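The side crop shows the gate's left end still raised and the dowel still in the groove; the arm hides the gripper in the top view. Next I press the left end down.

{"fn": "move_arm", "kwargs": {"rows": [[0,0,-40,0,1],[0,0,-24,0,1],[0,0,-6,0,1],[0,0,-6,0,1],[0,0,-6,0,1],[0,0,-6,0,1],[0,0,-5,0,1],[0,0,-5,0,1],[0,0,-3,0,1],[0,0,0,0,1],[0,0,0,0,1]]}}

```text
time: 3.7
tool_pos: [0.5725, 0.2747, 0.0758]
tool_rot: [3.141, -0.0, 1.295]
contact_force: [-0.0, -0.5, 0.2]
opening: 0.0004
grip_force: 0.1
```

{"fn": "move_arm", "kwargs": {"rows": [[0,0,20,0,1],[0,0,42,0,1],[0,0,42,0,1],[-35,-2,0,0,1],[-35,-2,0,0,1],[-35,-2,0,0,1],[-35,-3,0,0,1],[-36,-3,0,0,1],[0,0,0,0,1]]}}

```text
time: 4.6
tool_pos: [0.3923, 0.2622, 0.1798]
tool_rot: [-3.139, 0.002, 1.297]
contact_force: [0.6, -0.1, 0.9]
opening: 0.0007
grip_force: 0.0
```

Run:
```python
from cell import monitor, vision
import cv2
print(monitor.observe()["tool_pos"],monitor.observe()["tool_rot"])
a=cv2.resize(vision.read_camera("side")[155:275,190:330,::-1],(490,420),interpolation=cv2.INTER_CUBIC)
b=cv2.resize(vision.read_camera("wrist")[:,:,::-1],(560,420))
cv2.imwrite("pics/m2.png",cv2.resize(cv2.hconcat([a,b]),(800,320)))
```

```text
[0.39230352 0.26220956 0.17981687] [-3.13919019e+00  1.59321879e-03  1.29655483e+00]
```

View pics/m2.png

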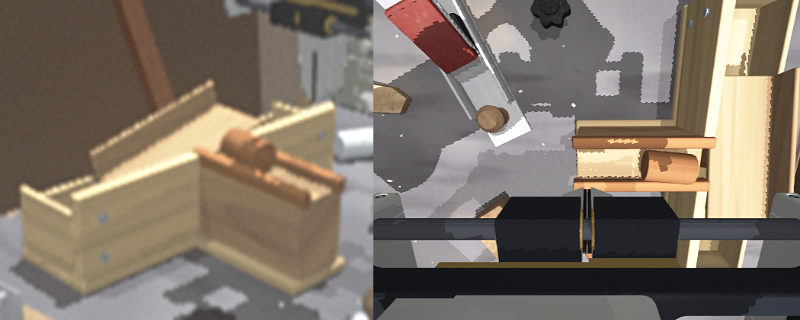

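The gate now sits with its left end down and right end raised, and the dowel is still in the groove. In the wrist view the rail front ends are at about (574,142) and (574,185). I'll check the groove centreline with the wrist camera.

Run:
```python
from cell import monitor, vision
import numpy as np
from scipy.spatial.transform import Rotation as Ro
c=vision.get_calibration("wrist");s=monitor.observe();print(c)
W=np.eye(4);W[:3,:3]=Ro.from_euler("xyz",s["tool_rot"]).as_matrix();W[:3,3]=s["tool_pos"];T=W@c["mount"];K=c["K"]
th=-.2726;R=np.array([[np.cos(th),-np.sin(th)],[np.sin(th),np.cos(th)]]);t=np.array([.5214,.2282])
import cv2
def cast(u,v,z):
    x=cv2.undistortPoints(np.array([[[u,v]]],float),K,np.array(c.get("dist",np.zeros(5)),float))[0,0]
    d=T[:3,:3]@np.array([x[0],-x[1],-1]);o=T[:3,3];return o+d*(z-o[2])/d[2]
for p,z in [((574,134),.101),((574,190),.101),((715,136),.101),((708,190),.101),((642,166),.106),((698,166),.106)]:
    q=cast(p[0]*1.3125-490,p[1]*1.3125,z);print(p,q.round(4),"sorter",(R.T@(q[:2]-t)).round(4))
print("tcp sorter",R.T@(s["tool_pos"][:2]-t))
```

```text
{'K': array([[310.65986403,   0.        , 280.16578741],
       [  0.        , 310.65986403, 212.43121881],
       [  0.        ,   0.        ,   1.        ]]), 'mount': array([[-7.85449980e-04,  9.58846732e-01,  2.83923100e-01,
         7.54547658e-02],
       [ 9.99997485e-01,  1.34958263e-03, -1.79131212e-03,
        -2.06031804e-04],
       [-2.10077146e-03,  2.83920979e-01, -9.58845381e-01,
        -1.57559396e-01],
       [ 0.00000000e+00,  0.00000000e+00,  0.00000000e+00,
         1.00000000e+00]])}
(574, 134) [0.3941 0.2998 0.101 ] sorter [-0.1419  0.0346]
(574, 190) [0.3765 0.2413 0.101 ] sorter [-0.143  -0.0264]
(715, 136) [0.5309 0.2588 0.101 ] sorter [0.001 0.032]
(708, 190) [0.5162 0.2015 0.101 ] sorter [ 0.0022 -0.0271]
(642, 166) [0.4523 0.2497 0.106 ] sorter [-0.0723  0.002 ]
(698, 166) [0.5078 0.2339 0.106 ] sorter [-0.0146  0.0018]
tcp sorter [-1.29462592e-01 -8.96068821e-05]
```

{"fn": "move_arm", "kwargs": {"rows": [[0,2,-40,0,1],[0,0,-30,0,1],[0,0,-12,0,1],[0,0,0,0,1]]}}

```text
time: 5.1
tool_pos: [0.3968, 0.2643, 0.0959]
tool_rot: [-3.139, 0.002, 1.294]
contact_force: [-0.0, 0.9, -0.9]
opening: 0.0004
grip_force: 0.0
```

{"fn": "move_arm", "kwargs": {"rows": [[10,-3,0,0,1],[10,-3,0,0,1],[10,-2.4,0,0,1],[10,-2.8,0,0,1],[10,-2.8,0,0,1],[10,-2.8,0,0,1],[10,-2.8,0,0,1],[10,-2.8,0,0,1]]}}

```text
time: 5.9
tool_pos: [0.4773, 0.242, 0.0977]
tool_rot: [3.141, 0.0, 1.295]
contact_force: [-0.4, 0.6, 0.9]
opening: 0.0004
grip_force: 0.2
```

{"fn": "move_arm", "kwargs": {"rows": [[7,-2,0,0,1],[7,-2,0,0,1],[6,-1.7,0,0,1],[5,-1.4,0,0,1],[4,-1.1,0,0,1],[3,-0.8,0,0,1],[3,-0.8,0,0,1],[0,0,0,0,1],[0,0,0,0,1],[0,0,0,0,1],[0,0,0,0,1],[0,0,0,0,1]]}}

```text
time: 7.1
tool_pos: [0.5113, 0.2326, 0.0978]
tool_rot: [3.142, 0.0, 1.295]
contact_force: [0.0, -0.7, 0.7]
opening: -0.0
grip_force: 0.1
```

{"fn": "move_arm", "kwargs": {"rows": [[-10,3,0,0,1],[-20,6,0,0,1],[-10,3,20,0,1],[0,0,40,0,1],[0,0,40,0,1],[-20,-20,40,0,1],[-20,-40,0,0,1],[-20,-40,0,0,1],[-20,-40,0,0,1],[0,-45,0,0,1],[0,-45,0,0,1],[0,-45,0,0,1]]}}

```text
time: 8.3
tool_pos: [0.3905, -0.0316, 0.238]
tool_rot: [3.141, -0.0, 1.296]
contact_force: [1.2, -0.3, -0.0]
opening: 0.0003
grip_force: 0.0
```

Run:
```python
from cell import monitor, vision
import cv2
s=monitor.observe();print(s["tool_pos"],s["time"])
a=cv2.resize(vision.read_camera("side")[155:275,190:330,::-1],(490,420),interpolation=cv2.INTER_CUBIC)
b=cv2.resize(vision.read_camera("top")[100:265,170:390,::-1],(560,420),interpolation=cv2.INTER_CUBIC)
cv2.imwrite("pics/m3.png",cv2.resize(cv2.hconcat([a,b]),(800,320)))
```

```text
[ 0.39050518 -0.03156497  0.23797427] 8.3
```

View pics/m3.png

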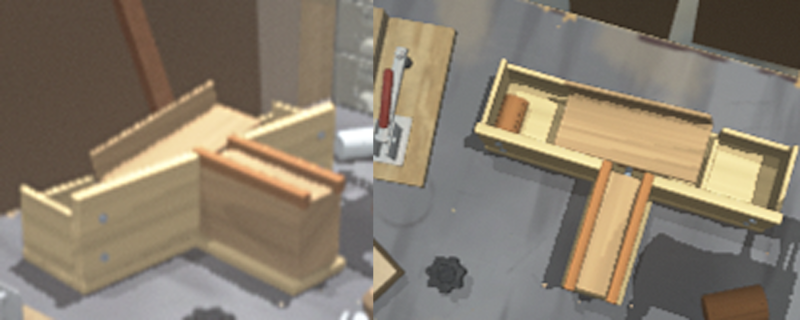

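The dowel is in the left tray at (512,112), lying against the outer wall. The gate's left end is down and the knob hasn't moved.

```bash
python3 -c "
from cell import workorder
print(workorder.hand_in())"
```

```text
the job is handed in; nothing more can be done
None
```

I rocked the gate over to its other stop, pushed the dowel onto it so that it rolled into the left tray, and handed the job in at about 8 s; the hand-in returned no verdict.

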